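# Put each loose lid on its own parts box before sanding

## Task

We are about to sand, so close the four open grey parts boxes: put each of the four loose lids on the box of its own shape and size, so that every lid sits level and square on its box with its step down in the opening. Leave the wooden block and the small metal ring where they lie.

Things in the scene. Friction and masses are not known exactly. Their poses are not given: they have to be found in the camera images.
- large_round_box: Open grey plastic parts box, round, outside 80 mm across, opening 68 mm across, steel balls inside; 40 mm tall, walls 6 mm, fixed to the bench. Origin: centre of its underside, on the bench; z up.
- large_round_lid: Loose grey lid: round plate 86 mm across, 5 mm thick; under it a step 54 mm across, 7 mm deep, to drop into the opening; on top in the middle a round black knob 20 mm across, 22 mm high (34 mm overall). Origin: centre of the step's underside, z up; lies upright. Seated, its origin is 33 mm above its box's. About 70 g.
- small_round_box: Open grey plastic parts box, round, outside 56 mm across, opening 44 mm across, steel balls inside; 40 mm tall, walls 6 mm, fixed to the bench. Origin: centre of its underside, on the bench; z up.
- small_round_lid: Loose grey lid: round plate 62 mm across, 5 mm thick; under it a step 30 mm across, 7 mm deep, to drop into the opening; on top in the middle a round black knob 20 mm across, 22 mm high (34 mm overall). Origin: centre of the step's underside, z up; lies upright. Seated, its origin is 33 mm above its box's. About 70 g.
- square_box: Open grey plastic parts box, square, outside 60 x 60 mm, opening 48 x 48 mm, washers inside; 40 mm tall, walls 6 mm, fixed to the bench. Origin: centre of its underside, on the bench; z up.
- square_lid: Loose grey lid: square plate 66 x 66 mm, 5 mm thick; under it a step 34 x 34 mm, 7 mm deep, to drop into the opening; on top in the middle a black bar 16 mm wide (own x), 36 mm long (own y), 22 mm high (34 mm overall). Origin: centre of the step's underside, z up; lies upright. Seated, its origin is 33 mm above its box's. About 70 g.
- oblong_box: Open grey plastic parts box, oblong, outside 50 mm along its own x and 84 mm along its own y, opening 38 x 72 mm, brass screws inside; 40 mm tall, walls 6 mm, fixed to the bench. Origin: centre of its underside, on the bench; z up.
- oblong_lid: Loose grey lid: oblong plate 56 mm (own x) by 90 mm (own y), 5 mm thick; under it a step 24 x 58 mm, 7 mm deep, to drop into the opening; on top in the middle a black bar 16 mm wide (own x), 36 mm long (own y), 22 mm high (34 mm overall). Origin: centre of the step's underside, z up; lies upright. Seated, its origin is 33 mm above its box's. About 70 g.
- wood_block: Bystander, to be left alone: loose pale wooden packing block 45 x 90 x 40 mm, long along its own y. Origin: centre of its underside.
- lock_ring: Bystander, to be left alone: loose small pale metal ring, 36 mm across, 10 mm high, flat on the bench. Origin: centre of its underside.
Things that resemble listed ones, but are neither listed nor needed, are in the scene too. Leave any blue look-alike of the small_round_lid alone.

How it is judged:
At the end, for the whole second after the job is handed in: Each of the four lids rests on its own box: centred within 10 mm, its step in the opening (origin 33 mm, within 4 mm, above the box's), level within 0.06 rad, the square and oblong lids turned with their boxes within 0.26 rad (either way round; the square one at any quarter turn), and at rest (horizontal distance between large_round_lid and large_round_box below 0.01 m and z of large_round_lid in the frame of large_round_box between 0.029 and 0.037 m and angle between each of large_round_lid, small_round_lid, square_lid, oblong_lid's own z axis and vertical below 0.06 rad and linear speed of each of large_round_lid, small_round_lid, square_lid, oblong_lid below 0.01 m/s and angular speed of each of large_round_lid, small_round_lid, square_lid, oblong_lid below 0.1 rad/s and horizontal distance between small_round_lid and small_round_box below 0.01 m and z of small_round_lid in the frame of small_round_box between 0.029 and 0.037 m and horizontal distance between square_lid and square_box below 0.01 m and z of square_lid in the frame of square_box between 0.029 and 0.037 m and (angle between the y axis of square_lid and the x axis of square_box, either way round below 0.26 rad or angle between the y axis of square_lid and the y axis of square_box, either way round below 0.26 rad) and horizontal distance between oblong_lid and oblong_box below 0.01 m and z of oblong_lid in the frame of oblong_box between 0.029 and 0.037 m and angle between the y axis of oblong_lid and the y axis of oblong_box, either way round below 0.26 rad); the robot touches nothing.
It fails at once if the wooden block was shifted by more than 3 cm (distance of wood_block from where it was at the start of the episode above 0.03 m).
It fails at once if the metal ring was shifted by more than 3 cm (distance of lock_ring from where it was at the start of the episode above 0.03 m).
It also fails if it takes over 88 s, if anything falls off the work surface, if the arm or the gripper's body presses on something with over 40 N, if the wrist force passes 120 N, or if a joint passes its speed limit or range.

## Robot

A 7-joint arm with a two-finger parallel gripper is mounted at the origin on a cart in front of the work surface, level with it; the furniture and walls round the work are solid. World frame = base frame: x ahead of the robot, y to its left, z up, the work surface at z = 0. Lengths are in m, angles in rad, forces in N, time in s.
With the tool pointing down it reaches from about 0.4 to 0.85 m from the base axis. Payload 10.4 kg.
Tool frame: the origin (TCP) lies on the centre line of the jaws, within the pads' length; the fingertips stand 11 mm ahead of it and the grasp point (between the pads) lies 8 mm behind it (tip_reach is the distance from the TCP to the fingertips, in m); z points along the fingers, y is the line along which they close (so a half turn about z gives the same grasp; the last joint's range is limited). The gripper opens to 85 mm and grips with 20 to 120 N. Pads are 22 mm wide; open, the fingers measure 114 mm over their backs; the gripper's body (76 mm by 85 mm) begins 54 mm behind the grasp point. The pads swing forward as they close: fully open they stand 13 mm farther back than shut.
Start: joints at [-1.322, 0.332, -0.065, 1.46, 0.022, 1.35, -0.088], TCP at [0.168, 0.602, 0.21] pointing down, gripper open.
Joint ranges: [-2.6, 2.6], [-0.5, 2.12], [-1.47, 1.34], [0.16, 2.42], [-1.27, 4.41], [0.06, 2.06], [-2.6, 2.6]. Speed limits (rad/s): [2.22, 2.22, 2.79, 2.79, 3.14, 3.14, 3.14].

## Interface

Orientations are given as a unit quaternion [x, y, z, w].
In Python, from workcell import get_obs, camera, hand_in, tip_reach gives the robot as it stands. The module is installed in compiled form; this text tells all that it offers.
- The arm moves only by the tool move_arm, never from a script. Its argument "plan" is a list of rows, each an object with "delta_pos": the shift along the tool's x, y, z in m, a list of three; "turn": the turn, a rotation vector about the tool's x, y, z in rad, a list of three; "fingers": the closure, from 0 (fully open) to 1 (shut). A call has 1 to 12 rows; each row is the pose to reach, as a shift and turn from the pose commanded when the call began, along the tool's axes at that moment; what a row does not reach only later rows make up. A row lasts 1/8 s, in which the tool goes at most 62.5 mm and 10.7 degrees, less where a joint would pass 70% of its speed; a pose out of reach is approached as far as the arm can. A call with a gripper value outside its range is refused whole. The fingers move at their own pace and stop on an object; "force" is the grip in N (left out, the last holds). Time passes only in rows, so rows that repeat a pose let the fingers close. It gives the time, the measured TCP pose, the force, the opening and the grip force at its end, in the units of the state.
- get_obs(): the state, without advancing time (a new reading comes with each control period).
- camera(name): name is "scene" or "side" or "wrist"; returns a dict with "color" (400x640x3 uint8, red, green, blue), "range_z" (400x640 float32, m along the optical axis (not along the pixel's ray), 0 where there is no reading), "fx", "fy", "cx", "cy" (pixels), "R" (3x3) and "t" (3): a world point X has camera coordinates R X + t; the wrist camera has in their place "tool_from_camera" (4x4, takes a point from camera to tool coordinates, whose origin is the TCP and whose axes are the flange's). Camera axes: x right, y down, z forward; pixel columns grow to the right and rows downward; lengths in m; the calibration is good to about 2 mm. A picture is of the moment at which its call begins: read the wrist's pose just before it.
- hand_in(): hands the job in; it is judged then, once.
The state is a dict: "clock": time; "joint_pos": joint angles; "joint_velocities": joint speeds; "tau": joint torques, N m; "position": TCP position; "ee_rot": TCP orientation; "ft_force": force on the tool from outside, world axes, zero at the start; "torque": the same for the moment, N m; "grip_width": opening from 0.0 (shut) to 1.0 (fully open); "grasp_force": force on a finger pad.
Only numpy, scipy, OpenCV 4.12 (cv2) and the standard library are available. Lean on these libraries where they do the work, as an engineer would, in place of code of your own. Each camera call takes 0.05 s, during which the arm holds its last target. There are 200 camera calls.

## Working session

There is one attempt and no reset: what is moved stays moved. The work goes in short steps, Python scripts to look and compute and a tool call to move; the robot and the scene stay as the last step left them, time stands still between calls to the robot, and variables do not carry over. Pictures are saved under pics/ and viewed, at most 14 in all, crops included, and the job is handed in when it is done.

Besides the shell and the picture viewer there is one more tool, called in YAML: its name, and indented under it one key for each argument. move_arm: Moves the arm, as the interface text tells. Its arguments: {"type":"object","properties":{"plan":{"type":"array","items":{"type":"object","properties":{"delta_pos":{"type":"array","items":{"type":"number"}},"turn":{"type":"array","items":{"type":"number"}},"fingers":{"type":"number"}}}},"force":{"type":"number"}},"required":["plan"]}

```bash
mkdir -p pics; python3 - <<'E'
from workcell import *
import cv2,numpy as np
for n in("scene","side"):
    c=camera(n);np.savez(n,**c);cv2.imwrite(f"pics/{n}0.png",c["color"][...,::-1])
    print(n,c["fx"],c["cx"],c["cy"],np.round(-c["R"].T@c["t"],3))
o=get_obs();print(o["clock"],o["position"],o["ee_rot"],tip_reach if not callable(tip_reach) else tip_reach())
E
```

```text
scene 473.77829667195454 314.86971504477015 205.93676479661178 [ 0.142 -0.665  0.642]
side 387.72893637320203 321.4417514106789 197.9417301562564 [ 0.103 -0.67   0.547]
0.1 [0.1676899  0.60170709 0.20930004] [ 1.35489146e-01  9.90778619e-01 -6.42716049e-04 -7.36688104e-05] 0.011
```

View pics/scene0.png

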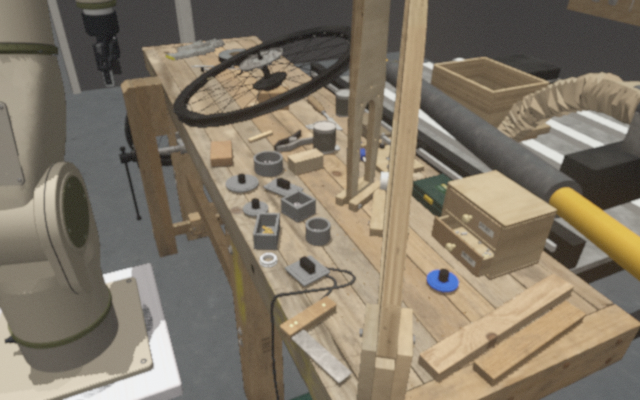

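View pics/side0.png

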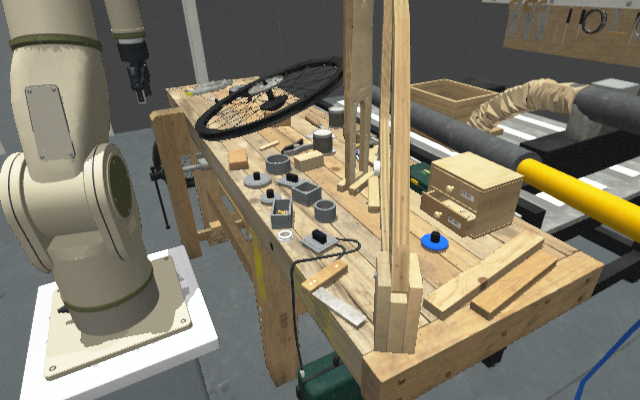

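The candidates in the scene picture are:
- **Lids:** (242,183) large round, (283,186) bar lid, (255,207) small round, (308,270) bar lid and (443,281) the blue look-alike, which stays put.
- **Boxes:** (268,162) large round, (298,206) square, (266,231) oblong and (318,231) small round.
- **Leave alone:** the ring at (268,259) and the block near (306,160).

I'll take one close crop to check, along with the point cloud.

```bash
cat > h.py <<'E'
import numpy as np,cv2
def cloud(c):
    v,u=np.mgrid[:400,:640];z=c["range_z"]
    P=np.stack([(u-c["cx"])/c["fx"]*z,(v-c["cy"])/c["fy"]*z,z],-1)
    return (P-c["t"])@c["R"]
def topdown(P,col,x0=.3,x1=.9,y0=-.5,y1=.5,s=.00125,zmin=-.02,zmax=.09):
    m=(P[...,2]>zmin)&(P[...,2]<zmax)&(P[...,0]>x0)&(P[...,0]<x1)&(P[...,1]>y0)&(P[...,1]<y1)
    return m
E
python3 - <<'E'
from h import *
c=dict(np.load("scene.npz"));P=cloud(c)
cv2.imwrite("pics/crop1.png",cv2.resize(c["color"][140:300,200:360,::-1],(800,800),interpolation=cv2.INTER_CUBIC)[:600] if 0 else cv2.resize(c["color"][140:290,200:380,::-1],(720,600),interpolation=cv2.INTER_CUBIC))
for u,v in [(242,186),(242,177),(285,190),(283,182),(256,212),(255,203),(308,276),(308,263),(268,152),(298,196),(266,218),(318,222),(268,259),(306,155),(221,146),(310,315),(330,240),(230,220)]: print(u,v,np.round(P[v,u],3))
E
```

```text
242 186 [0.405 0.348 0.016]
242 177 [0.411 0.365 0.032]
285 190 [0.501 0.295 0.011]
283 182 [0.497 0.296 0.034]
256 212 [0.401 0.225 0.014]
255 203 [0.405 0.241 0.029]
308 276 [ 0.424 -0.026  0.012]
308 263 [ 0.43  -0.013  0.034]
268 152 [0.516 0.459 0.038]
298 196 [0.512 0.234 0.025]
266 218 [0.409 0.174 0.027]
318 222 [0.509 0.112 0.028]
268 259 [ 0.375  0.07  -0.001]
306 155 [0.605 0.399 0.039]
221 146 [0.409 0.56  0.031]
310 315 [ 0.383 -0.128  0.02 ]
330 240 [0.521 0.074 0.001]
230 220 [ 0.35   0.279 -0.03 ]
```

View pics/crop1.png

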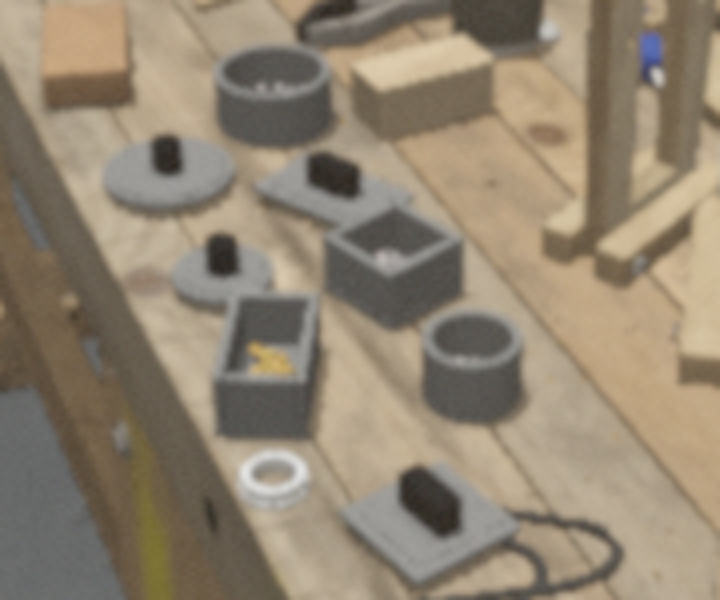

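The crop shows every lid upright. The bar lid at (308,270) looks square, and the one at (283,186) looks oblong and sits behind the square box. Next I fit poses from both clouds.

```bash
python3 - <<'E'
from h import *
from scipy.optimize import minimize
C=[dict(np.load(n+".npz")) for n in("scene","side")]
Ps=[cloud(c).reshape(-1,3) for c in C]; K=[c["color"].reshape(-1,3).astype(int) for c in C]
def near(i,x,y,r,z0,z1):
    m=(np.hypot(Ps[i][:,0]-x,Ps[i][:,1]-y)<r)&(Ps[i][:,2]>z0)&(Ps[i][:,2]<z1)
    return Ps[i][m],K[i][m]
def rect(p):
    (cx,cy),(w,h),a=cv2.minAreaRect((p[:,:2]*1000).astype(np.float32));return np.round([cx,cy,w,h,a],1)
for nm,x,y,r,z0,z1,rd in [("LRbox",.515,.42,.065,.036,.045,1),("SRbox",.51,.09,.05,.036,.045,1),("SQbox",.51,.2,.055,.036,.045,0),("OBbox",.405,.145,.06,.036,.045,0),
  ("LRlid",.41,.355,.06,.007,.016,1),("SRlid",.403,.235,.045,.007,.016,1),("lidfar",.5,.29,.06,.007,.016,0),("lidnear",.427,-.013,.06,.007,.016,0),("block",.6,.4,.08,.036,.045,0),("ring",.375,.065,.03,.005,.014,1)]:
  for i in (0,1):
    p,k=near(i,x,y,r,z0,z1)
    if nm!="block" and nm!="ring": g=(np.ptp(k,axis=1)<28)&(k.mean(1)<190);p=p[g]
    if len(p)<8: print(nm,i,len(p));continue
    e=np.round(np.array(cv2.minEnclosingCircle((p[:,:2]*1000).astype(np.float32))[0]),1) if rd else ""
    print(nm,i,len(p),rect(p),e,np.round(np.median(p[:,2]),4))
for nm,x,y in [("LR",.41,.36),("SR",.405,.238),("far",.5,.29),("near",.427,-.013)]:
  for i in (0,1):
    p,k=near(i,x,y,.035,.028,.04);p=p[k.mean(1)<70]; print("knob",nm,i,len(p),rect(p),np.round(p[:,2].max(),4))
# topdown composite
im=np.full((480,640,3),90,np.uint8)
for i in (1,0):
    m=(Ps[i][:,2]>-.02)&(Ps[i][:,2]<.12);p=Ps[i][m];k=C[i]["color"].reshape(-1,3)[m]
    u=((.55-p[:,1])/.00125).astype(int);v=((.85-p[:,0])/.00125).astype(int)
    q=(u>=0)&(u<640)&(v>=0)&(v<480)
    for a,b,cc in zip(u[q],v[q],k[q][:,::-1]): im[b:b+2,a:a+2]=cc
cv2.imwrite("pics/top.png",im)
E
```

```text
LRbox 0 158 [501.2 425.7  79.   75.7  32.1] [502.  427.2] 0.0396
LRbox 1 106 [504.3 426.4  75.6  77.8  33.1] [503.8 427.3] 0.0395
SRbox 0 175 [497.3  91.2  55.   52.9  75.6] [497.7  91.7] 0.0399
SRbox 1 121 [497.8  91.7  52.9  54.2   7.3] [497.5  91.5] 0.0398
SQbox 0 218 [498.1 202.9  62.9  63.7  20.5]  0.0397
SQbox 1 143 [497.4 202.7  61.8  61.4  18.9]  0.0398
OBbox 0 239 [396.5 138.2  87.3  50.3  63.3]  0.0402
OBbox 1 155 [397.1 138.9  85.7  49.9  63.3]  0.0402
LRlid 0 410 [418.7 370.6  81.7 102.2  82. ] [423.1 367.2] 0.0133
LRlid 1 251 [419.9 371.5  81.8 101.7  82.5] [421.2 363.9] 0.0136
SRlid 0 228 [403.8 245.2  57.4  59.7  69.4] [405.  246.6] 0.0132
SRlid 1 132 [404.3 248.8  56.4  50.7  24.5] [405.9 245.6] 0.0137
lidfar 0 267 [505.8 292.5  68.1 115.8  20.2]  0.0133
lidfar 1 146 [507.4 294.1  62.5 111.7  25.1]  0.0135
lidnear 0 648 [435.2 -14.7  98.3  99.   80.1]  0.0129
lidnear 1 392 [435.3 -16.1  97.1  94.2  83. ]  0.0129
block 0 336 [585.7 401.6  68.4 126.1  80.7]  0.0409
block 1 215 [586.9 400.4  65.5 127.8  77.4]  0.0408
ring 0 119 [370.6  60.1  32.5  31.1  68.9] [370.7  61.2] 0.0098
ring 1 84 [371.   61.5  33.6  33.   55.6] [372.9  62.1] 0.0097
knob LR 0 18 [410.7 367.8   8.1  13.   77.4] 0.0354
knob LR 1 18 [410.1 368.6  10.8  13.6  55.5] 0.0369
knob SR 0 24 [405.5 242.6  10.8  13.7  69.5] 0.0377
knob SR 1 22 [404.9 244.   14.1  11.1   3.3] 0.0361
knob far 0 40 [498.2 302.8  10.1  30.   30.4] 0.0375
knob far 1 35 [498.6 306.1  11.7  33.6  41.9] 0.0363
knob near 0 83 [429.3 -10.1  12.7  30.3  15.1] 0.0369
knob near 1 69 [428.9  -6.9  12.9  33.8  16.5] 0.036
```

View pics/top.png

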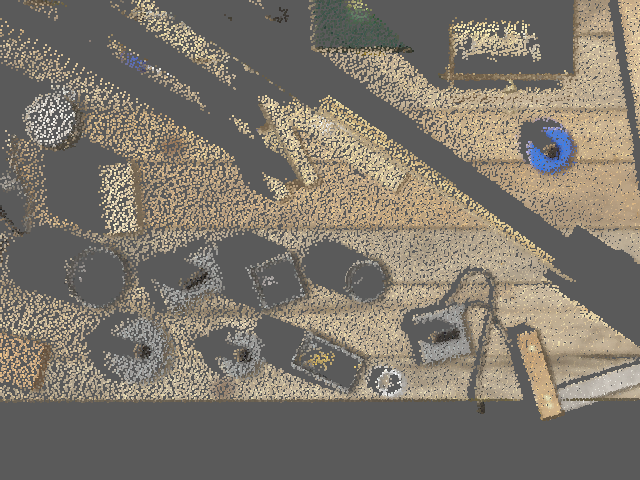

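In the top view (up is +x, left is +y), the oblong lid is at about (190,282) and the square lid at about (440,335). Next I check for tall obstacles and compute the first move.

```bash
cat >> h.py <<'E'
from scipy.spatial.transform import Rotation as Rn
def go(x,y,z,yaw=None,o=None):
    """tool-frame delta and turn from present pose; yaw=deg direction of tool y in world (mod 180)"""
    from workcell import get_obs
    o=o or get_obs();R=Rn.from_quat(o["ee_rot"]).as_matrix()
    a=np.degrees(np.arctan2(R[1,1],R[0,1]))
    t=np.zeros(3)
    Rt=R
    d=0 if yaw is None else (yaw-a+90)%180-90
    yw=np.radians(a+d);Y=np.array([np.cos(yw),np.sin(yw),0]);Z=np.array([0,0,-1.]);Rt=np.stack([np.cross(Y,Z),Y,Z],1)
    t=Rn.from_matrix(R.T@Rt).as_rotvec()
    print("yaw",round(a,1),"delta",np.round(R.T@(np.array([x,y,z])-o["position"]),4),"turn",np.round(t,3),"clock",o["clock"],"j7",np.round(o["joint_pos"][6],2),"F",np.round(o["ft_force"],1),"tilt",round(np.degrees(np.arccos(-R[2,2])),2))
E
python3 - <<'E'
from h import *
C=[dict(np.load(n+".npz")) for n in("scene","side")]
P=np.concatenate([cloud(c).reshape(-1,3) for c in C])
for z0,z1 in((.08,.2),(.2,.35),(.35,.5)):
    m=(P[:,2]>z0)&(P[:,2]<z1)&(P[:,0]>.2)&(P[:,0]<.8)&(P[:,1]>-.4)&(P[:,1]<.65)
    h,xe,ye=np.histogram2d(P[m,0],P[m,1],bins=[np.arange(.2,.81,.05),np.arange(-.4,.66,.05)])
    print(z0,[(round(xe[i],2),round(ye[j],2),int(h[i,j])) for i,j in np.argwhere(h>15)])
go(.43,.33,.26,75)
E
```

```text
0.08 [(np.float64(0.35), np.float64(-0.35), 2085), (np.float64(0.35), np.float64(-0.3), 244), (np.float64(0.4), np.float64(-0.4), 356), (np.float64(0.4), np.float64(-0.35), 3659), (np.float64(0.4), np.float64(-0.3), 814), (np.float64(0.4), np.float64(-0.25), 36), (np.float64(0.4), np.float64(0.6), 194), (np.float64(0.45), np.float64(-0.35), 91), (np.float64(0.45), np.float64(-0.3), 207), (np.float64(0.45), np.float64(-0.25), 23), (np.float64(0.45), np.float64(0.55), 346), (np.float64(0.45), np.float64(0.6), 107), (np.float64(0.5), np.float64(0.5), 65), (np.float64(0.5), np.float64(0.55), 378), (np.float64(0.55), np.float64(0.5), 383), (np.float64(0.55), np.float64(0.55), 78), (np.float64(0.6), np.float64(0.15), 1082), (np.float64(0.6), np.float64(0.5), 435), (np.float64(0.65), np.float64(0.05), 54), (np.float64(0.65), np.float64(0.1), 237), (np.float64(0.65), np.float64(0.2), 607), (np.float64(0.65), np.float64(0.5), 339), (np.float64(0.65), np.float64(0.55), 30), (np.float64(0.7), np.float64(-0.1), 105), (np.float64(0.7), np.float64(0.1), 172), (np.float64(0.7), np.float64(0.15), 26
[... 1259 characters left out ...]
.float64(0.55), 211)]
0.35 [(np.float64(0.2), np.float64(0.55), 168), (np.float64(0.45), np.float64(-0.2), 266), (np.float64(0.5), np.float64(-0.2), 1249), (np.float64(0.5), np.float64(-0.15), 1484), (np.float64(0.5), np.float64(-0.1), 129), (np.float64(0.55), np.float64(-0.15), 347), (np.float64(0.55), np.float64(-0.1), 1157), (np.float64(0.55), np.float64(-0.05), 121), (np.float64(0.6), np.float64(0.15), 1832), (np.float64(0.6), np.float64(0.2), 370), (np.float64(0.65), np.float64(0.15), 786), (np.float64(0.65), np.float64(0.2), 733), (np.float64(0.7), np.float64(0.2), 442)]
yaw 74.4 delta [-0.3256 -0.1914 -0.0504] turn [-0.001  0.    -0.01 ] clock 0.1 j7 -0.09 F [-0.2 -0.2  0.5] tilt 0.07
```

move_arm:
  plan:
    - {"delta_pos": [-0.325,-0.19,-0.05],"fingers": 0.5}
    - {"delta_pos": [-0.325,-0.19,-0.05],"fingers": 0.5}
    - {"delta_pos": [-0.325,-0.19,-0.05],"fingers": 0.5}
    - {"delta_pos": [-0.325,-0.19,-0.05],"fingers": 0.5}
    - {"delta_pos": [-0.325,-0.19,-0.05],"fingers": 0.5}
    - {"delta_pos": [-0.325,-0.19,-0.05],"fingers": 0.5}
    - {"delta_pos": [-0.325,-0.19,-0.05],"fingers": 0.5}
    - {"delta_pos": [-0.325,-0.19,-0.05],"fingers": 0.5}
    - {"delta_pos": [-0.325,-0.19,-0.05],"fingers": 0.5}
  force: 40

```text
validation failed for argument at $.pl...
```

```bash
cat >> h.py <<'E'
def wcloud(name=None):
    from workcell import get_obs,camera
    o=get_obs();c=camera("wrist");T=c["tool_from_camera"];v,u=np.mgrid[:400,:640];z=c["range_z"]
    P=np.stack([(u-c["cx"])/c["fx"]*z,(v-c["cy"])/c["fy"]*z,z],-1)@T[:3,:3].T+T[:3,3]
    P=P@Rn.from_quat(o["ee_rot"]).as_matrix().T+o["position"]
    P[z==0]=np.nan
    if name: cv2.imwrite(f"pics/{name}.png",c["color"][...,::-1]);np.savez(name,P=P,color=c["color"])
    return P,c["color"]
E
python3 - <<'E'
from h import *
P,c=wcloud("w1")
for v in(0,200,399):print([np.round(P[v,u],3).tolist() for u in(0,320,639)])
go(.43,.33,.26,75)
E
```

```text
[[-0.499, -0.331, -0.819], [-0.21, 0.702, -0.82], [0.079, 1.732, -0.82]]
[[0.1, 0.12, -0.064], [0.473, 0.51, -0.824], [0.353, 1.035, -0.056]]
[[0.399, -0.01, -0.0], [0.157, 0.605, 0.318], [0.679, 0.997, 0.0]]
yaw 74.4 delta [-0.3256 -0.1914 -0.0504] turn [-0.001  0.    -0.01 ] clock 0.15 j7 -0.09 F [ 0.   0.  -0.4] tilt 0.06
```

View pics/w1.png

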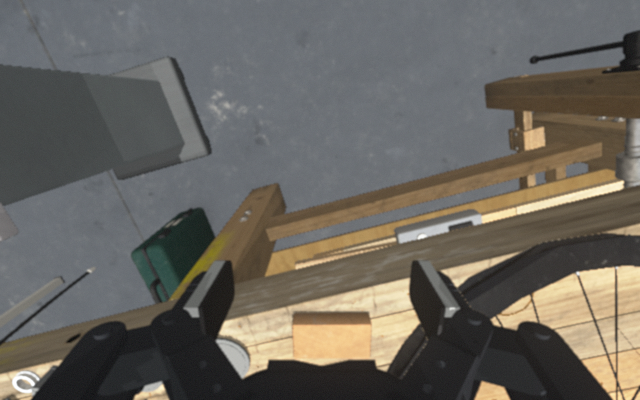

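The move was refused, probably because "turn" is required. The wrist picture shows the floor, the bench edge and the brick at (330,340), with no lid in view yet.

move_arm:
  plan:
    - {"delta_pos": [-0.325,-0.19,-0.05],"turn": [0,0,0],"fingers": 0.5}
    - {"delta_pos": [-0.325,-0.19,-0.05],"turn": [0,0,0],"fingers": 0.5}
    - {"delta_pos": [-0.325,-0.19,-0.05],"turn": [0,0,0],"fingers": 0.5}
    - {"delta_pos": [-0.325,-0.19,-0.05],"turn": [0,0,0],"fingers": 0.5}
    - {"delta_pos": [-0.325,-0.19,-0.05],"turn": [0,0,0],"fingers": 0.5}
    - {"delta_pos": [-0.325,-0.19,-0.05],"turn": [0,0,0],"fingers": 0.5}
    - {"delta_pos": [-0.325,-0.19,-0.05],"turn": [0,0,0],"fingers": 0.5}
    - {"delta_pos": [-0.325,-0.19,-0.05],"turn": [0,0,0],"fingers": 0.5}
    - {"delta_pos": [-0.325,-0.19,-0.05],"turn": [0,0,0],"fingers": 0.5}
  force: 40

```text
clock: 1.27
position: [0.4286, 0.3331, 0.2596]
ee_rot: [0.134, 0.991, -0.0, -0.0]
ft_force: [-0.2, -0.1, 0.1]
grip_width: 0.499
grasp_force: 0.0
```

```bash
python3 - <<'E'
from h import *
P,c=wcloud("w2")
for v in(0,200,399):print([np.round(P[v,u],3).tolist() for u in(0,320,639)])
go(.43,.33,.26,75)
E
```

```text
[[0.142, 0.016, -0.0], [0.039, 0.437, -0.817], [0.336, 1.514, -0.821]]
[[0.361, -0.114, 0.016], [0.481, 0.317, 0.014], [0.609, 0.761, 0.001]]
[[0.685, -0.326, 0.02], [0.418, 0.336, 0.368], [0.9, 0.706, 0.075]]
yaw 74.6 delta [-0.0021 -0.0026 -0.0003] turn [-0.    -0.001 -0.007] clock 1.325 j7 0.58 F [ 0.2 -0.3  0.6] tilt 0.04
```

View pics/w2.png

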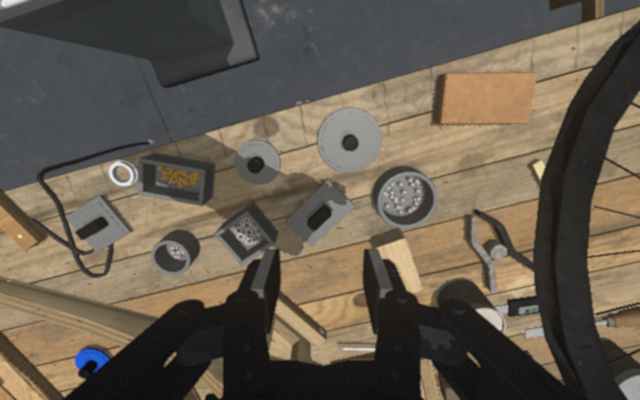

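The wrist view shows all eight parts clear of each other:
- **Lids:** large round (350,140), small round (257,162), oblong (320,213), square (97,224).
- **Boxes:** large round (405,197), small round (175,253), square (247,232), oblong (177,178).

I fit poses again from this view.

```bash
cat >> h.py <<'E'
def blob(P,c,u,v,r,z0,z1,cm=(0,255),grey=True):
    """points near pixel seed within pixel radius r, z band, brightness band"""
    V,U=np.mgrid[:400,:640];k=c.astype(int)
    m=(np.hypot(U-u,V-v)<r)&(P[...,2]>z0)&(P[...,2]<z1)&(k.mean(-1)>cm[0])&(k.mean(-1)<cm[1])
    if grey:m&=np.ptp(k,axis=-1)<22
    n,l,st,_=cv2.connectedComponentsWithStats(m.astype(np.uint8))
    if n<2:return None
    p=P[l==1+np.argmax(st[1:,4])][:,:2]*1000
    p=p.astype(np.float32)
    (a,b),(w,h),g=cv2.minAreaRect(p);(e,f),R=cv2.minEnclosingCircle(p)
    return len(p),np.round([a,b,w,h,g],1),"circ",np.round([e,f,R],1)
E
python3 - <<'E'
from h import *
d=np.load("w2.npz");P,c=d["P"],d["color"]
for n,u,v,r in(("LRb",405,197,38),("SRb",175,253,30),("SQb",247,232,36),("OBb",177,178,44)):print(n,blob(P,c,u,v,r,.035,.046))
for n,u,v,r in(("LRl",350,140,38),("SRl",257,162,28),("OBl",320,211,45),("SQl",97,224,38)):
    print(n,blob(P,c,u,v,r,.008,.019),"KNOB",blob(P,c,u,v,18,.03,.04,(0,75)))
E
```

```text
LRb (861, array([504.3, 429.6,  79.3,  77.8,  30.5]), 'circ', array([504.2, 429.3,  40. ]))
SRb (535, array([498.8,  94. ,  53.4,  54.8,  29. ]), 'circ', array([499. ,  94.1,  27.9]))
SQb (738, array([498.8, 204.1,  59.7,  60.8,  19.4]), 'circ', array([498.8, 203.9,  41.3]))
OBb (991, array([398. , 141.3,  84.1,  49.9,  63.9]), 'circ', array([398. , 141.4,  47.7]))
LRl (3036, array([412.2, 375.9,  84.2,  84. ,  31.8]), 'circ', array([412.6, 376. ,  42.6])) KNOB (175, array([412.2, 375.4,  18. ,  17.6,  29.5]), 'circ', array([412. , 375.6,   9.4]))
SRl (1365, array([407.3, 248.9,  59.8,  60.4,  72.2]), 'circ', array([407.3, 249.4,  30.7])) KNOB (187, array([407.3, 249.8,  18.9,  18.7,  66.2]), 'circ', array([407.4, 249.7,   9.9]))
OBl (1928, array([501.8, 309.8,  56. ,  90.2,  29.8]), 'circ', array([501.6, 309.7,  51.5])) KNOB (254, array([500.8, 310.4,  14.7,  34.1,  29.9]), 'circ', array([499.5, 309.6,  17.8]))
SQl (1634, array([433.1,  -5.8,  67.8,  72.9,  14.1]), 'circ', array([431.6,  -4.4,  46.3])) KNOB (218, array([430.6,   0.8,  15.1,  29.3,  13.9]), 'circ', array([431.1,   0.6,  15.4]))
```

Every fitted size matches the description. First is the large round lid.

```bash
python3 - <<'E'
from h import *
go(.412,.3755,.027,75)
C=[dict(np.load(n+".npz")) for n in("scene","side")]
P=np.concatenate([cloud(x).reshape(-1,3) for x in C])
for z in np.arange(.06,.3,.04):
    m=(P[:,2]>z)&(P[:,2]<z+.04)&(abs(P[:,0]-.5)<.1)&(P[:,1]>.4)&(P[:,1]<.7)
    if m.sum(): print(round(z,2),m.sum(),np.round(np.hypot(P[m,0]-.504,P[m,1]-.43).min(),3),np.round(P[m,1].min(),3))
E
```

```text
yaw 74.6 delta [0.0272 0.0365 0.2327] turn [-0.    -0.001 -0.007] clock 1.325 j7 0.58 F [ 0.2 -0.3  0.6] tilt 0.04
0.06 657 0.131 0.561
0.1 906 0.117 0.525
0.14 328 0.114 0.525
```

move_arm:
  plan:
    - {"delta_pos": [0.027,0.0365,0.05],"turn": [0,0,0],"fingers": 0.5}
    - {"delta_pos": [0.027,0.0365,0.11],"turn": [0,0,0],"fingers": 0.5}
    - {"delta_pos": [0.027,0.0365,0.17],"turn": [0,0,0],"fingers": 0.5}
    - {"delta_pos": [0.027,0.0365,0.21],"turn": [0,0,0],"fingers": 0.5}
    - {"delta_pos": [0.027,0.0365,0.2325],"turn": [0,0,0],"fingers": 0.5}
    - {"delta_pos": [0.027,0.0365,0.2325],"turn": [0,0,0],"fingers": 0.5}
    - {"delta_pos": [0.027,0.0365,0.2325],"turn": [0,0,0],"fingers": 1}
    - {"delta_pos": [0.027,0.0365,0.2325],"turn": [0,0,0],"fingers": 1}
    - {"delta_pos": [0.027,0.0365,0.2325],"turn": [0,0,0],"fingers": 1}
    - {"delta_pos": [0.027,0.0365,0.2325],"turn": [0,0,0],"fingers": 1}
  force: 40

```text
clock: 2.58
position: [0.4138, 0.3744, 0.028]
ee_rot: [0.136, 0.991, 0.0, 0.0]
ft_force: [-0.2, 0.3, 0.5]
grip_width: -0.002
grasp_force: 0.0
```

```bash
python3 - <<'E'
from h import *
from workcell import get_obs
o=get_obs();print(np.round(o["position"],4),o["grip_width"],o["grasp_force"])
go(.504,.4295,.12,75)
E
```

```text
[0.4138 0.3744 0.028 ] -0.00197836990361956 0.0
yaw 74.4 delta [-0.0721  0.0774 -0.092 ] turn [ 0.001  0.    -0.01 ] clock 2.575 j7 0.52 F [-0.2  0.3  0.5] tilt 0.04
```

The gripper shut on nothing, so I look.

```bash
python3 - <<'E'
from h import *
from workcell import camera
s=camera("scene");w=wcloud()[1]
a=cv2.resize(s["color"][100:250,180:340],(640,600),interpolation=cv2.INTER_CUBIC)
np.savez("s2",**s)
b=cv2.resize(w,(640,400))
cv2.imwrite("pics/miss.png",np.hstack([cv2.resize(a,(400,375)),cv2.resize(b[25:400,120:520],(400,375))])[...,::-1])
E
```

```text
(no output)
```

View pics/miss.png

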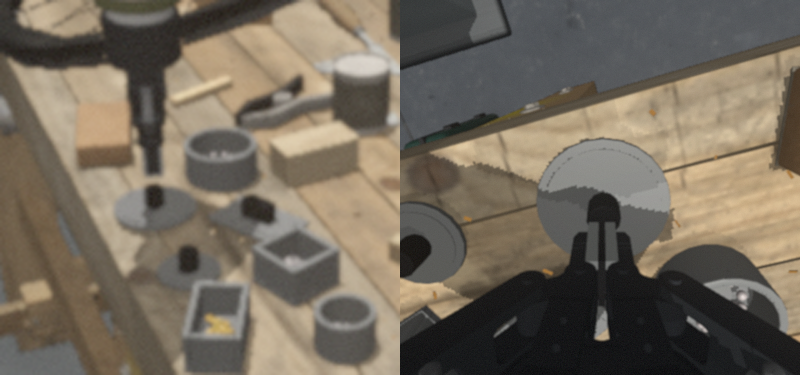

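The fingers closed beside the knob: in the wrist view the knob is at (603,208), ahead of the fingertips. I measure the offset in both cameras.

```bash
python3 - <<'E'
from h import *
from workcell import get_obs
o=get_obs();print(o["position"],o["joint_pos"])
P,c=wcloud("w3");k=c.astype(int).mean(-1)
q=(P-o["position"])@Rn.from_quat(o["ee_rot"]).as_matrix()
# points near tool in tool frame
m=(abs(q[...,0])<.05)&(abs(q[...,1])<.05)&(q[...,2]>-.06)&(q[...,2]<.03)
for lo in np.arange(-.05,.03,.01):
    mm=m&(q[...,2]>lo)&(q[...,2]<lo+.01)&(k<110)
    if mm.sum():print("tool z",round(lo,2),mm.sum(),"x",np.round(np.percentile(q[mm][:,0],[2,50,98]),3),"y",np.round(np.percentile(q[mm][:,1],[2,50,98]),3))
s=dict(np.load("s2.npz"));S=cloud(s);ks=s["color"].astype(int).mean(-1)
m=(np.hypot(S[...,0]-.412,S[...,1]-.372)<.04)&(ks<80)
for lo in np.arange(.02,.12,.01):
    mm=m&(S[...,2]>lo)&(S[...,2]<lo+.01)
    if mm.sum():print("z",round(lo,2),mm.sum(),np.round(S[mm].mean(0),3),np.round(np.ptp(S[mm],0),3))
E
```

```text
[0.4137137  0.37427968 0.02772041] [-0.92523998  0.35976395  0.12702555  1.84012113 -0.05518669  0.94471654
  0.52498247]
tool z -0.05 721 x [0.006 0.007 0.011] y [-0.013  0.     0.013]
tool z -0.04 581 x [0.006 0.01  0.011] y [-0.013  0.001  0.013]
tool z -0.03 146 x [0.006 0.011 0.011] y [-0.011  0.     0.011]
tool z -0.01 630 x [-0.001  0.006  0.011] y [-0.007  0.002  0.01 ]
tool z 0.0 205 x [0.003 0.01  0.012] y [-0.008  0.001  0.011]
tool z 0.01 4240 x [-0.031 -0.007  0.014] y [-0.039 -0.014  0.04 ]
tool z 0.02 1616 x [-0.049 -0.03   0.014] y [-0.05  -0.041  0.049]
z 0.02 20 [0.409 0.368 0.025] [0.016 0.01  0.007]
z 0.03 22 [0.411 0.369 0.034] [0.015 0.016 0.007]
z 0.05 3 [0.412 0.362 0.059] [0.008 0.002 0.001]
z 0.06 17 [0.41  0.363 0.065] [0.011 0.007 0.009]
z 0.07 19 [0.41  0.361 0.076] [0.011 0.009 0.01 ]
z 0.08 11 [0.409 0.363 0.084] [0.01  0.005 0.006]
z 0.09 7 [0.406 0.346 0.097] [0.015 0.013 0.009]
z 0.1 25 [0.406 0.343 0.104] [0.026 0.024 0.009]
z 0.11 7 [0.415 0.364 0.115] [0.038 0.07  0.007]
```

The knob is centred under the tool, but the fingertips seem to end about 27 mm behind the TCP, not 11 mm ahead of it. I check without the brightness filter.

```bash
python3 - <<'E'
from h import *
from workcell import get_obs,tip_reach
o=get_obs();d=np.load("w3.npz");P=d["P"]
print(tip_reach)
q=(P-o["position"])@Rn.from_quat(o["ee_rot"]).as_matrix()
for lo in np.arange(-.045,.0,.0025):
    mm=(abs(q[...,0])<.03)&(abs(q[...,1])<.03)&(q[...,2]>lo)&(q[...,2]<lo+.0025)
    print(round(lo,4),mm.sum(),np.round(q[mm].mean(0),3) if mm.sum() else "")
s=dict(np.load("s2.npz"));S=cloud(s)
m=(np.hypot(S[...,0]-.412,S[...,1]-.37)<.025)
print(np.histogram(S[m][:,2],np.arange(.0,.1,.005)))
E
```

```text
0.011
-0.045 165 [ 0.009  0.    -0.044]
-0.0425 166 [ 0.009  0.    -0.041]
-0.04 162 [ 0.009  0.    -0.039]
-0.0375 152 [ 0.009  0.    -0.036]
-0.035 136 [ 0.009  0.    -0.034]
-0.0325 136 [ 0.009  0.    -0.031]
-0.03 94 [ 0.009  0.    -0.029]
-0.0275 44 [ 0.011  0.    -0.026]
-0.025 2 [ 0.01   0.001 -0.025]
-0.0225 0 
-0.02 0 
-0.0175 0 
-0.015 0 
-0.0125 0 
-0.01 55 [ 0.005  0.003 -0.008]
-0.0075 450 [ 0.005  0.002 -0.007]
-0.005 73 [ 0.009  0.001 -0.004]
-0.0025 53 [ 0.009  0.002 -0.001]
(array([ 0,  0, 98, 32, 11, 12, 26, 10,  0,  4,  8,  9, 14, 16, 16, 18, 12,
        5,  3]), array([0.   , 0.005, 0.01 , 0.015, 0.02 , 0.025, 0.03 , 0.035, 0.04 ,
       0.045, 0.05 , 0.055, 0.06 , 0.065, 0.07 , 0.075, 0.08 , 0.085,
       0.09 , 0.095]))
```

Both cameras put the shut fingertips at z of about 0.05, roughly 25 mm behind the TCP. The real geometry differs from the quoted tip reach by about 36 mm. I open, lower by what the cameras show, and grasp again.

move_arm:
  plan:
    - {"delta_pos": [0,0,0],"turn": [0,0,0],"fingers": 0.5}
    - {"delta_pos": [0,0,0],"turn": [0,0,0],"fingers": 0.5}
    - {"delta_pos": [0.001,0.001,0],"turn": [0,0,0],"fingers": 0.5}
    - {"delta_pos": [0.001,0.001,0.015],"turn": [0,0,0],"fingers": 0.5}
    - {"delta_pos": [0.001,0.001,0.027],"turn": [0,0,0],"fingers": 0.5}
    - {"delta_pos": [0.001,0.001,0.034],"turn": [0,0,0],"fingers": 0.5}
    - {"delta_pos": [0.001,0.001,0.034],"turn": [0,0,0],"fingers": 0.5}

```text
clock: 3.6
position: [0.4125, 0.375, -0.0074]
ee_rot: [0.136, 0.991, -0.001, -0.0]
ft_force: [0.1, 0.9, 0.5]
grip_width: 0.499
grasp_force: 0.0
```

move_arm:
  plan:
    - {"delta_pos": [0,0,0],"turn": [0,0,0],"fingers": 1}
    - {"delta_pos": [0,0,0],"turn": [0,0,0],"fingers": 1}
    - {"delta_pos": [0,0,0],"turn": [0,0,0],"fingers": 1}
    - {"delta_pos": [0,0,0],"turn": [0,0,0],"fingers": 1}

```text
clock: 4.1
position: [0.4133, 0.3758, -0.006]
ee_rot: [0.135, 0.991, 0.0, 0.0]
ft_force: [0.1, 1.0, 4.5]
grip_width: 0.215
grasp_force: 39.4
```

```bash
python3 - <<'E'
from h import *
go(.504,.4295,.10,75)
E
```

```text
yaw 74.4 delta [-0.073   0.0762 -0.1059] turn [ 0.001  0.    -0.01 ] clock 4.1 j7 0.53 F [0.1 1.  4.5] tilt 0.06
```

The knob is held (about 18 mm opening, 39 N). I lift and carry it over the box.

move_arm:
  plan:
    - {"delta_pos": [0,0,-0.04],"turn": [0,0,0],"fingers": 1}
    - {"delta_pos": [0,0,-0.09],"turn": [0,0,0],"fingers": 1}
    - {"delta_pos": [-0.02,0.02,-0.106],"turn": [0,0,0],"fingers": 1}
    - {"delta_pos": [-0.055,0.055,-0.106],"turn": [0,0,0],"fingers": 1}
    - {"delta_pos": [-0.073,0.076,-0.106],"turn": [0,0,0],"fingers": 1}
    - {"delta_pos": [-0.073,0.076,-0.106],"turn": [0,0,0],"fingers": 1}
    - {"delta_pos": [-0.073,0.076,-0.106],"turn": [0,0,0],"fingers": 1}

```text
clock: 4.97
position: [0.5029, 0.4286, 0.099]
ee_rot: [0.135, 0.991, -0.0, -0.0]
ft_force: [-1.4, -0.8, -0.9]
grip_width: 0.214
grasp_force: 39.3
```

```bash
cat >> h.py <<'E'
def held(h=.017,r=.08,lo=.05):
    """plate plane + centre of held lid from scene cam near TCP"""
    from workcell import get_obs,camera
    o=get_obs();c=camera("scene");S=cloud(c);k=c["color"].astype(int)
    z=o["position"][2]
    m=(np.hypot(S[...,0]-o["position"][0],S[...,1]-o["position"][1])<r)&(abs(S[...,2]-(z+.018))<.012)&(np.ptp(k,axis=-1)<22)&(k.mean(-1)>85)
    p=S[m];A=np.c_[p[:,:2],np.ones(len(p))]
    for _ in range(3):
        f=np.linalg.lstsq(A,p[:,2],rcond=None)[0];g=abs(A@f-p[:,2])<.003;p,A=p[g],A[g]
    print("held n",len(p),"tilt",np.round(f[:2],3),"z",round(float(np.median(p[:,2])),4),"rect",np.round(np.hstack([np.hstack(x) if hasattr(x,'__len__') else x for x in cv2.minAreaRect((p[:,:2]*1000).astype(np.float32))]),1),"tcp",np.round(o["position"],4),o["grip_width"])
E
python3 - <<'E'
from h import *
held()
go(.504,.4295,.0275,75)
E
```

```text
held n 287 tilt [-0.002  0.009] z 0.1183 rect [499.5 422.8  77.6  80.9  74.9] tcp [0.5029 0.4286 0.099 ] 0.21410580766971152
yaw 74.4 delta [-0.0009  0.0012  0.0718] turn [-0.001 -0.001 -0.01 ] clock 5.025 j7 0.58 F [ 0.5  0.5 -0.2] tilt 0.05
```

The lid hangs level and centred, so I lower, release and rise. From here I also compute the next pick, the small round lid.

move_arm:
  plan:
    - {"delta_pos": [-0.001,0.001,0.03],"turn": [0,0,0],"fingers": 1}
    - {"delta_pos": [-0.001,0.001,0.055],"turn": [0,0,0],"fingers": 1}
    - {"delta_pos": [-0.001,0.001,0.0715],"turn": [0,0,0],"fingers": 1}
    - {"delta_pos": [-0.001,0.001,0.0715],"turn": [0,0,0],"fingers": 1}
    - {"delta_pos": [-0.001,0.001,0.0715],"turn": [0,0,0],"fingers": 0.5}
    - {"delta_pos": [-0.001,0.001,0.0715],"turn": [0,0,0],"fingers": 0.5}
    - {"delta_pos": [-0.001,0.001,0.0715],"turn": [0,0,0],"fingers": 0.5}
    - {"delta_pos": [-0.001,0.001,0.05],"turn": [0,0,0],"fingers": 0.5}
    - {"delta_pos": [-0.001,0.001,-0.01],"turn": [0,0,0],"fingers": 0.5}
    - {"delta_pos": [-0.001,0.001,-0.05],"turn": [0,0,0],"fingers": 0.5}
    - {"delta_pos": [-0.001,0.001,-0.05],"turn": [0,0,0],"fingers": 0.5}

```text
clock: 6.4
position: [0.5068, 0.4313, 0.1556]
ee_rot: [0.136, 0.991, 0.003, 0.003]
ft_force: [1.0, 0.1, -0.4]
grip_width: 0.496
grasp_force: 0.0
```

```bash
cat >> h.py <<'E'
def locate(pts):
    """wrist picture; pts: name,x,y,z0,z1,pixel radius,brightness"""
    from workcell import get_obs
    P,c=wcloud("wl")
    for n,x,y,z0,z1,r,cm in pts:
        d=np.hypot(P[...,0]-x,P[...,1]-y)+10*((P[...,2]<z0)|(P[...,2]>z1)|np.isnan(P[...,2]));d=np.nan_to_num(d,nan=99)
        v,u=np.unravel_index(d.argmin(),d.shape);print(n,(u,v),blob(P,c,u,v,r,z0,z1,cm))
E
python3 - <<'E'
from h import *
locate([("LRl",.504,.43,.040,.052,60,(60,255)),("SRlk",.407,.249,.03,.04,25,(0,75)),("SRl",.407,.249,.008,.018,45,(60,255))])
go(.407,.2495,-.005,75)
E
```

```text
LRl (np.int64(319), np.int64(177)) (5894, array([503.7, 430.2,  84.7,  85. ,  46.2]), 'circ', array([503.8, 430.1,  43. ]))
SRlk (np.int64(96), np.int64(137)) (411, array([407.5, 250. ,  19.1,  19.4,  32. ]), 'circ', array([407.5, 249.9,  10.2]))
SRl (np.int64(116), np.int64(126)) (2551, array([407.6, 249.5,  61. ,  60.7,  73.4]), 'circ', array([407.3, 249.7,  31.4]))
yaw 74.4 delta [ 0.0469 -0.2016  0.1569] turn [ 0.004  0.002 -0.01 ] clock 6.45 j7 0.57 F [-0.6  0.5 -1. ] tilt 0.27
```

The large lid is seated (centre 503.8, 430.1 against the box's 504.2, 429.4). Next is the small round lid.

move_arm:
  plan:
    - {"delta_pos": [0.01,-0.05,0.0],"turn": [0,0,0],"fingers": 0.5}
    - {"delta_pos": [0.024,-0.11,0.0],"turn": [0,0,0],"fingers": 0.5}
    - {"delta_pos": [0.038,-0.17,0.03],"turn": [0,0,0],"fingers": 0.5}
    - {"delta_pos": [0.045,-0.2,0.07],"turn": [0,0,0],"fingers": 0.5}
    - {"delta_pos": [0.045,-0.2,0.09],"turn": [0,0,0],"fingers": 0.5}
    - {"delta_pos": [0.045,-0.2,0.09],"turn": [0,0,0],"fingers": 0.5}
    - {"delta_pos": [0.045,-0.2,0.09],"turn": [0,0,0],"fingers": 0.5}

```text
clock: 7.32
position: [0.4083, 0.2498, 0.0603]
ee_rot: [0.135, 0.991, 0.0, 0.0]
ft_force: [0.3, 0.2, 0.3]
grip_width: 0.497
grasp_force: 0.0
```

```bash
python3 - <<'E'
from h import *
go(.4073,.2497,-.005,75)
E
```

```text
yaw 74.4 delta [ 0.001  -0.0004  0.0653] turn [ 0.001  0.    -0.01 ] clock 7.325 j7 0.69 F [0.3 0.2 0.3] tilt 0.05
```

move_arm:
  plan:
    - {"delta_pos": [0.001,0,0.03],"turn": [0,0,0],"fingers": 0.5}
    - {"delta_pos": [0.001,0,0.055],"turn": [0,0,0],"fingers": 0.5}
    - {"delta_pos": [0.001,0,0.065],"turn": [0,0,0],"fingers": 0.5}
    - {"delta_pos": [0.001,0,0.065],"turn": [0,0,0],"fingers": 0.5}
    - {"delta_pos": [0.001,0,0.065],"turn": [0,0,0],"fingers": 1}
    - {"delta_pos": [0.001,0,0.065],"turn": [0,0,0],"fingers": 1}
    - {"delta_pos": [0.001,0,0.065],"turn": [0,0,0],"fingers": 1}
    - {"delta_pos": [0.001,0,0.065],"turn": [0,0,0],"fingers": 1}
    - {"delta_pos": [0.001,0,0.03],"turn": [0,0,0],"fingers": 1}
    - {"delta_pos": [0.001,0,-0.02],"turn": [0,0,0],"fingers": 1}
    - {"delta_pos": [0.001,0,-0.04],"turn": [0,0,0],"fingers": 1}
    - {"delta_pos": [0.001,0,-0.04],"turn": [0,0,0],"fingers": 1}

```text
clock: 8.82
position: [0.4079, 0.2503, 0.1014]
ee_rot: [0.136, 0.991, 0.002, 0.001]
ft_force: [-1.3, -0.3, -1.0]
grip_width: 0.214
grasp_force: 39.2
```

```bash
python3 - <<'E'
from h import *
go(.499,.094,.10,75)
E
```

```text
yaw 74.4 delta [-0.1297 -0.1261  0.0012] turn [ 0.003  0.002 -0.01 ] clock 8.825 j7 0.67 F [-1.3 -0.3 -1. ] tilt 0.23
```

move_arm:
  plan:
    - {"delta_pos": [-0.035,-0.035,0],"turn": [0,0,0],"fingers": 1}
    - {"delta_pos": [-0.075,-0.075,0],"turn": [0,0,0],"fingers": 1}
    - {"delta_pos": [-0.11,-0.11,0],"turn": [0,0,0],"fingers": 1}
    - {"delta_pos": [-0.13,-0.126,0],"turn": [0,0,0],"fingers": 1}
    - {"delta_pos": [-0.13,-0.126,0],"turn": [0,0,0],"fingers": 1}
    - {"delta_pos": [-0.13,-0.126,0],"turn": [0,0,0],"fingers": 1}
    - {"delta_pos": [-0.13,-0.126,0],"turn": [0,0,0],"fingers": 1}

```text
clock: 9.7
position: [0.4976, 0.0943, 0.0991]
ee_rot: [0.135, 0.991, 0.0, -0.0]
ft_force: [0.3, 0.1, -1.1]
grip_width: 0.212
grasp_force: 39.3
```

```bash
python3 - <<'E'
from h import *
locate([("SRb",.499,.094,.035,.046,60,(0,255)),("OBb",.398,.141,.035,.046,90,(0,255))])
held()
go(.499,.094,.0285,75)
E
```

```text
SRb (np.int64(328), np.int64(185)) (806, array([486.2,  96.3,  54.4,  27.9,  75.7]), 'circ', array([497.6,  93.4,  27.3]))
OBb (np.int64(353), np.int64(26)) (3815, array([398.6, 140.3,  83.8,  49.9,  63.6]), 'circ', array([397.9, 140.7,  47.4]))
held n 267 tilt [0.01  0.011] z 0.1166 rect [493.8  88.9  52.9  59.6  59.1] tcp [0.4977 0.0942 0.0993] 0.20884383829840378
yaw 74.5 delta [-0.0011  0.0003  0.0709] turn [ 0.    -0.    -0.008] clock 9.8 j7 1.08 F [ 0.6 -1.  -0.7] tilt 0.02
```

move_arm:
  plan:
    - {"delta_pos": [0,0,0.03],"turn": [0,0,0],"fingers": 1}
    - {"delta_pos": [0,0,0.055],"turn": [0,0,0],"fingers": 1}
    - {"delta_pos": [0,0,0.071],"turn": [0,0,0],"fingers": 1}
    - {"delta_pos": [0,0,0.071],"turn": [0,0,0],"fingers": 1}
    - {"delta_pos": [0,0,0.071],"turn": [0,0,0],"fingers": 0.5}
    - {"delta_pos": [0,0,0.071],"turn": [0,0,0],"fingers": 0.5}
    - {"delta_pos": [0,0,0.071],"turn": [0,0,0],"fingers": 0.5}
    - {"delta_pos": [0,0,0.05],"turn": [0,0,0],"fingers": 0.5}
    - {"delta_pos": [0,0,-0.01],"turn": [0,0,0],"fingers": 0.5}
    - {"delta_pos": [0,0,-0.06],"turn": [0,0,0],"fingers": 0.5}
    - {"delta_pos": [0,0,-0.06],"turn": [0,0,0],"fingers": 0.5}
    - {"delta_pos": [0,0,-0.06],"turn": [0,0,0],"fingers": 0.5}

```text
clock: 11.3
position: [0.498, 0.0932, 0.159]
ee_rot: [0.135, 0.991, 0.0, -0.0]
ft_force: [0.5, -0.4, -0.6]
grip_width: 0.503
grasp_force: 0.0
```

```bash
python3 - <<'E'
from h import *
locate([("SRl",.499,.094,.040,.052,60,(60,255)),("SQl",.431,-.003,.008,.018,60,(60,255)),("SQk",.431,-.0,.03,.04,40,(0,75)),("SQb",.499,.204,.036,.045,60,(0,255)),("OBb",.398,.141,.035,.046,60,(0,255))])
go(.431,0,.06,14)
E
```

```text
SRl (np.int64(332), np.int64(188)) (2742, array([497.8,  93.8,  60.8,  60.8,  68.8]), 'circ', array([498.1,  93.7,  31.1]))
SQl (np.int64(214), np.int64(151)) (3550, array([431.9,  -4. ,  66. ,  66.6,  14.3]), 'circ', array([432.4,  -4.2,  45.6]))
SQk (np.int64(206), np.int64(145)) (641, array([431.8,  -3.8,  16. ,  35.8,  14.4]), 'circ', array([432.1,  -3.7,  18.5]))
SQb (np.int64(458), np.int64(142)) (1434, array([499.4, 203.7,  60.3,  59.1,  19.5]), 'circ', array([498.1, 206.6,  39.2]))
OBb (np.int64(348), np.int64(40)) (1476, array([393.6, 142.9,  83.8,  39.5,  63.5]), 'circ', array([391.9, 143.5,  44.3]))
yaw 74.4 delta [ 0.039  -0.1074  0.0985] turn [-2.000e-03 -1.000e-03  1.055e+00] clock 11.35 j7 1.06 F [ 1.2  0.3 -0.3] tilt 0.1
```

The small round lid is seated. The square lid's bar is 16 wide along 14.4°. A half turn away keeps joint 7 near the middle of its range, so I check the camera overhang against the leaning beam first.

```bash
python3 - <<'E'
from h import *
from workcell import camera
c=camera("wrist");print(np.round(c["tool_from_camera"][:3,3],3))
C=[dict(np.load(n+".npz")) for n in("scene","side")]
P=np.concatenate([cloud(x).reshape(-1,3) for x in C])
for z in np.arange(.0,.6,.05):
    m=(P[:,2]>z)&(P[:,2]<z+.05)&(P[:,0]>.3)&(P[:,0]<.6)&(P[:,1]>-.4)&(P[:,1]<-.05)
    p=P[m];d=np.hypot(p[:,0]-.432,p[:,1]+.004);i=d.argsort()[:3];print(round(z,2),np.round(d[i],3),np.round(p[i[0]],3) if len(i) else "")
E
```

```text
[ 0.082  0.    -0.164]
0.0 [0.047 0.047 0.048] [ 0.438 -0.05   0.002]
0.05 [0.245 0.246 0.248] [ 0.416 -0.249  0.054]
0.1 [0.245 0.245 0.245] [ 0.418 -0.248  0.147]
0.15 [0.211 0.214 0.214] [ 0.465 -0.213  0.197]
0.2 [0.186 0.189 0.19 ] [ 0.485 -0.182  0.244]
0.25 [0.164 0.165 0.166] [ 0.507 -0.149  0.292]
0.3 [0.148 0.149 0.149] [ 0.531 -0.114  0.349]
0.35 [0.143 0.143 0.143] [ 0.551 -0.083  0.391]
0.4 [0.143 0.143 0.143] [ 0.549 -0.086  0.447]
0.45 [0.143 0.143 0.143] [ 0.554 -0.079  0.459]
0.5 [0.17  0.17  0.172] [ 0.596 -0.05   0.501]
0.55 []
```

move_arm:
  plan:
    - {"delta_pos": [0.0,0.0,0.03],"turn": [0,0,-0.18],"fingers": 0.5}
    - {"delta_pos": [0.003,-0.01,0.05],"turn": [0,0,-0.36],"fingers": 0.5}
    - {"delta_pos": [0.007,-0.02,0.06],"turn": [0,0,-0.54],"fingers": 0.5}
    - {"delta_pos": [0.011,-0.03,0.06],"turn": [0,0,-0.72],"fingers": 0.5}
    - {"delta_pos": [0.015,-0.04,0.06],"turn": [0,0,-0.9],"fingers": 0.5}
    - {"delta_pos": [0.019,-0.05,0.06],"turn": [0,0,-1.08],"fingers": 0.5}
    - {"delta_pos": [0.023,-0.06,0.06],"turn": [0,0,-1.26],"fingers": 0.5}
    - {"delta_pos": [0.027,-0.075,0.06],"turn": [0,0,-1.44],"fingers": 0.5}
    - {"delta_pos": [0.031,-0.09,0.06],"turn": [0,0,-1.62],"fingers": 0.5}
    - {"delta_pos": [0.036,-0.1,0.06],"turn": [0,0,-1.8],"fingers": 0.5}
    - {"delta_pos": [0.037,-0.11,0.07],"turn": [0,0,-1.98],"fingers": 0.5}
    - {"delta_pos": [0.037,-0.111,0.08],"turn": [0,0,-2.094],"fingers": 0.5}

```text
clock: 12.9
position: [0.4225, -0.0002, 0.0587]
ee_rot: [-0.602, 0.795, -0.002, -0.066]
ft_force: [0.1, 0.2, -1.2]
grip_width: 0.499
grasp_force: 0.0
```

move_arm:
  plan:
    - {"delta_pos": [0,0,0],"turn": [0,0,0],"fingers": 0.5}
    - {"delta_pos": [0,0,0],"turn": [0,0,0],"fingers": 0.5}

```text
clock: 13.15
position: [0.4238, -0.0004, 0.0599]
ee_rot: [-0.601, 0.797, -0.003, -0.065]
ft_force: [-0.1, -0.5, 0.0]
grip_width: 0.499
grasp_force: 0.0
```

```bash
python3 - <<'E'
from h import *
locate([("SQk",.431,-.004,.03,.042,80,(0,75))])
go(.432,-.0038,-.005,14.4)
E
```

```text
SQk (np.int64(307), np.int64(228)) (1168, array([432.1,  -5.1,  16.1,  34.7,  14.6]), 'circ', array([432.1,  -5.2,  18. ]))
yaw 163.9 delta [-0.0055 -0.0135  0.0641] turn [ 0.1   -0.085 -0.527] clock 13.2 j7 2.59 F [-0.7 -0.7 -1.1] tilt 7.42
```

Joint 7 stopped at its limit (2.59), so my sign was wrong; +z turns lower it. I rise and turn back the other way.

move_arm:
  plan:
    - {"delta_pos": [0,0,-0.03],"turn": [0,0,0.18],"fingers": 0.5}
    - {"delta_pos": [0,0,-0.06],"turn": [0,0,0.36],"fingers": 0.5}
    - {"delta_pos": [0,0,-0.06],"turn": [0,0,0.54],"fingers": 0.5}
    - {"delta_pos": [0,0,-0.06],"turn": [0,0,0.72],"fingers": 0.5}
    - {"delta_pos": [0,0,-0.06],"turn": [0,0,0.9],"fingers": 0.5}
    - {"delta_pos": [0,0,-0.06],"turn": [0,0,1.08],"fingers": 0.5}
    - {"delta_pos": [0,0,-0.06],"turn": [0,0,1.26],"fingers": 0.5}
    - {"delta_pos": [0,0,-0.06],"turn": [0,0,1.44],"fingers": 0.5}
    - {"delta_pos": [0,0,-0.06],"turn": [0,0,1.62],"fingers": 0.5}
    - {"delta_pos": [0,0,-0.06],"turn": [0,0,1.8],"fingers": 0.5}
    - {"delta_pos": [0,0,-0.06],"turn": [0,0,1.98],"fingers": 0.5}
    - {"delta_pos": [0,0,-0.06],"turn": [0,0,2.1],"fingers": 0.5}

```text
clock: 14.7
position: [0.4301, 0.0059, 0.1201]
ee_rot: [0.393, 0.917, -0.057, -0.029]
ft_force: [-0.0, -0.3, -0.5]
grip_width: 0.499
grasp_force: 0.0
```

```bash
python3 - <<'E'
from h import *
go(.432,-.0045,.06,14.5)
E
```

```text
yaw 43.7 delta [-0.0093  0.0019  0.0603] turn [-0.128  0.025  0.509] clock 14.7 j7 0.53 F [-0.  -0.3 -0.5] tilt 7.37
```

move_arm:
  plan:
    - {"delta_pos": [-0.009,0.002,0.0],"turn": [-0.05,0.01,0.17],"fingers": 0.5}
    - {"delta_pos": [-0.009,0.002,0.03],"turn": [-0.09,0.018,0.34],"fingers": 0.5}
    - {"delta_pos": [-0.009,0.002,0.05],"turn": [-0.128,0.025,0.509],"fingers": 0.5}
    - {"delta_pos": [-0.009,0.002,0.06],"turn": [-0.128,0.025,0.509],"fingers": 0.5}
    - {"delta_pos": [-0.009,0.002,0.06],"turn": [-0.128,0.025,0.509],"fingers": 0.5}
    - {"delta_pos": [-0.009,0.002,0.06],"turn": [-0.128,0.025,0.509],"fingers": 0.5}

```text
clock: 15.45
position: [0.4325, -0.0046, 0.0607]
ee_rot: [0.61, 0.792, 0.0, -0.0]
ft_force: [0.2, -0.9, 1.0]
grip_width: 0.501
grasp_force: 0.0
```

```bash
python3 - <<'E'
from h import *
locate([("SQk",.431,-.004,.03,.042,80,(0,75)),("SQl",.431,-.03,.008,.018,110,(60,255))])
go(.432,-.004,-.005,14.5)
E
```

```text
SQk (np.int64(319), np.int64(224)) (1139, array([432. ,  -3.7,  15.9,  35.6,  14.1]), 'circ', array([432.1,  -4. ,  18.7]))
SQl (np.int64(309), np.int64(245)) (6096, array([433.2,  -5. ,  67.8,  68.6,  14. ]), 'circ', array([432.3,  -3.6,  45.5]))
yaw 14.8 delta [ 0.0008 -0.0002  0.0656] turn [-0.    -0.001  0.005] clock 15.5 j7 0.14 F [0.2 0.1 1.1] tilt 0.04
```

The tool is aligned with the square lid's bar, so I grasp and lift.

move_arm:
  plan:
    - {"delta_pos": [0.001,0,0.03],"turn": [0,0,0.006],"fingers": 0.5}
    - {"delta_pos": [0.001,0,0.055],"turn": [0,0,0.006],"fingers": 0.5}
    - {"delta_pos": [0.001,0,0.065],"turn": [0,0,0.006],"fingers": 0.5}
    - {"delta_pos": [0.001,0,0.065],"turn": [0,0,0.006],"fingers": 0.5}
    - {"delta_pos": [0.001,0,0.065],"turn": [0,0,0.006],"fingers": 1}
    - {"delta_pos": [0.001,0,0.065],"turn": [0,0,0.006],"fingers": 1}
    - {"delta_pos": [0.001,0,0.065],"turn": [0,0,0.006],"fingers": 1}
    - {"delta_pos": [0.001,0,0.065],"turn": [0,0,0.006],"fingers": 1}
    - {"delta_pos": [0.001,0,0.03],"turn": [0,0,0.006],"fingers": 1}
    - {"delta_pos": [0.001,0,-0.02],"turn": [0,0,0.006],"fingers": 1}
    - {"delta_pos": [0.001,0,-0.06],"turn": [0,0,0.006],"fingers": 1}
    - {"delta_pos": [0.001,0,-0.06],"turn": [0,0,0.006],"fingers": 1}

```text
clock: 17.0
position: [0.4334, -0.0043, 0.123]
ee_rot: [0.614, 0.79, 0.001, 0.002]
ft_force: [-0.0, -0.3, -1.4]
grip_width: 0.177
grasp_force: 39.5
```

```bash
python3 - <<'E'
from h import *
go(.499,.204,.12,19.5)
E
```

```text
yaw 14.3 delta [0.1857 0.115  0.0033] turn [ 0.005  0.001 -0.091] clock 17.0 j7 0.16 F [-0.  -0.3 -1.4] tilt 0.27
```

move_arm:
  plan:
    - {"delta_pos": [0.04,0.025,0.002],"turn": [0,0,-0.03],"fingers": 1}
    - {"delta_pos": [0.09,0.055,0.002],"turn": [0,0,-0.06],"fingers": 1}
    - {"delta_pos": [0.14,0.085,0.002],"turn": [0,0,-0.09],"fingers": 1}
    - {"delta_pos": [0.175,0.108,0.002],"turn": [0,0,-0.09],"fingers": 1}
    - {"delta_pos": [0.186,0.115,0.01],"turn": [0,0,-0.09],"fingers": 1}
    - {"delta_pos": [0.186,0.115,0.02],"turn": [0,0,-0.09],"fingers": 1}
    - {"delta_pos": [0.186,0.115,0.02],"turn": [0,0,-0.09],"fingers": 1}
    - {"delta_pos": [0.186,0.115,0.02],"turn": [0,0,-0.09],"fingers": 1}

```text
clock: 18.0
position: [0.4969, 0.2029, 0.0999]
ee_rot: [0.578, 0.816, -0.0, -0.001]
ft_force: [0.1, -0.1, -0.6]
grip_width: 0.177
grasp_force: 39.5
```

```bash
python3 - <<'E'
from h import *
held()
go(.499,.204,.0285,19.5)
E
```

```text
held n 291 tilt [0.003 0.01 ] z 0.1171 rect [493.7 202.   65.8  69.4  19.4] tcp [0.4969 0.2029 0.0999] 0.17707527467758233
yaw 19.4 delta [0.     0.0022 0.0716] turn [-0.001 -0.001 -0.002] clock 18.05 j7 -0.25 F [ 0.7  0.7 -1. ] tilt 0.06
```

move_arm:
  plan:
    - {"delta_pos": [0,0.002,0.03],"turn": [0,0,0],"fingers": 1}
    - {"delta_pos": [0,0.002,0.055],"turn": [0,0,0],"fingers": 1}
    - {"delta_pos": [0,0.002,0.0715],"turn": [0,0,0],"fingers": 1}
    - {"delta_pos": [0,0.002,0.0715],"turn": [0,0,0],"fingers": 1}
    - {"delta_pos": [0,0.002,0.0715],"turn": [0,0,0],"fingers": 0.5}
    - {"delta_pos": [0,0.002,0.0715],"turn": [0,0,0],"fingers": 0.5}
    - {"delta_pos": [0,0.002,0.0715],"turn": [0,0,0],"fingers": 0.5}
    - {"delta_pos": [0,0.002,0.05],"turn": [0,0,0],"fingers": 0.5}
    - {"delta_pos": [0,0.002,-0.01],"turn": [0,0,0],"fingers": 0.5}
    - {"delta_pos": [0,0.002,-0.06],"turn": [0,0,0],"fingers": 0.5}
    - {"delta_pos": [0,0.002,-0.06],"turn": [0,0,0],"fingers": 0.5}
    - {"delta_pos": [0,0.002,-0.06],"turn": [0,0,0],"fingers": 0.5}

```text
clock: 19.55
position: [0.4986, 0.2048, 0.1595]
ee_rot: [0.577, 0.816, -0.0, -0.001]
ft_force: [-1.4, 0.8, -0.4]
grip_width: 0.502
grasp_force: 0.0
```

```bash
python3 - <<'E'
from h import *
locate([("SQl",.499,.204,.040,.052,70,(60,255)),("OBl",.501,.31,.008,.018,80,(60,255)),("OBk",.5,.31,.03,.04,50,(0,75)),("OBb",.398,.141,.035,.046,80,(0,255))])
go(.5008,.31,.06,29.9)
E
```

```text
SQl (np.int64(312), np.int64(190)) (3937, array([499.3, 205.1,  66.1,  66.2,  19.2]), 'circ', array([499.5, 205.2,  45.4]))
OBl (np.int64(354), np.int64(81)) (5136, array([502.3, 309.6,  55.8,  89.7,  29.7]), 'circ', array([502. , 309.7,  51.8]))
OBk (np.int64(363), np.int64(77)) (723, array([501.9, 309. ,  15. ,  34.9,  29.7]), 'circ', array([502. , 309.2,  17.8]))
OBb (np.int64(189), np.int64(201)) (1587, array([398.7, 141.1,  84.4,  50. ,  63.8]), 'circ', array([398.7, 141.1,  47.9]))
yaw 19.5 delta [0.0985 0.0378 0.0988] turn [-0.003 -0.001 -0.182] clock 19.6 j7 -0.23 F [ 0.   0.3 -0.5] tilt 0.16
```

The square lid is seated (499.4, 205.1, 19.2°). The oblong lid is last.

move_arm:
  plan:
    - {"delta_pos": [0.04,0.015,0.0],"turn": [0,0,-0.09],"fingers": 0.5}
    - {"delta_pos": [0.08,0.03,0.03],"turn": [0,0,-0.179],"fingers": 0.5}
    - {"delta_pos": [0.0975,0.039,0.07],"turn": [0,0,-0.179],"fingers": 0.5}
    - {"delta_pos": [0.0975,0.039,0.098],"turn": [0,0,-0.179],"fingers": 0.5}
    - {"delta_pos": [0.0975,0.039,0.098],"turn": [0,0,-0.179],"fingers": 0.5}
    - {"delta_pos": [0.0975,0.039,0.098],"turn": [0,0,-0.179],"fingers": 0.5}

```text
clock: 20.35
position: [0.5032, 0.3099, 0.0625]
ee_rot: [0.502, 0.865, 0.0, -0.001]
ft_force: [0.5, 0.1, 1.2]
grip_width: 0.502
grasp_force: 0.0
```

```bash
python3 - <<'E'
from h import *
go(.502,.3095,-.005,29.7)
E
```

```text
yaw 29.7 delta [ 0.0001 -0.0012  0.0675] turn [-0.001 -0.001 -0.   ] clock 20.35 j7 -0.3 F [0.5 0.1 1.2] tilt 0.09
```

move_arm:
  plan:
    - {"delta_pos": [0,-0.001,0.03],"turn": [0,0,0],"fingers": 0.5}
    - {"delta_pos": [0,-0.001,0.055],"turn": [0,0,0],"fingers": 0.5}
    - {"delta_pos": [0,-0.001,0.066],"turn": [0,0,0],"fingers": 0.5}
    - {"delta_pos": [0,-0.001,0.066],"turn": [0,0,0],"fingers": 0.5}
    - {"delta_pos": [0,-0.001,0.066],"turn": [0,0,0],"fingers": 1}
    - {"delta_pos": [0,-0.001,0.066],"turn": [0,0,0],"fingers": 1}
    - {"delta_pos": [0,-0.001,0.066],"turn": [0,0,0],"fingers": 1}
    - {"delta_pos": [0,-0.001,0.066],"turn": [0,0,0],"fingers": 1}
    - {"delta_pos": [0,-0.001,0.03],"turn": [0,0,0],"fingers": 1}
    - {"delta_pos": [0,-0.001,-0.02],"turn": [0,0,0],"fingers": 1}
    - {"delta_pos": [0,-0.001,-0.06],"turn": [0,0,0],"fingers": 1}
    - {"delta_pos": [0,-0.001,-0.06],"turn": [0,0,0],"fingers": 1}

```text
clock: 21.85
position: [0.5038, 0.3108, 0.1257]
ee_rot: [0.502, 0.865, 0.003, 0.001]
ft_force: [0.3, -0.1, -1.2]
grip_width: 0.174
grasp_force: 40.4
```

```bash
python3 - <<'E'
from h import *
go(.3985,.141,.12,-26.2)
E
```

```text
yaw 29.7 delta [-0.0952 -0.1756  0.0047] turn [ 0.004 -0.004  0.976] clock 21.85 j7 -0.27 F [ 0.3 -0.1 -1.2] tilt 0.31
```

move_arm:
  plan:
    - {"delta_pos": [-0.02,-0.03,0.002],"turn": [0,0,0.16],"fingers": 1}
    - {"delta_pos": [-0.04,-0.07,0.002],"turn": [0,0,0.32],"fingers": 1}
    - {"delta_pos": [-0.06,-0.11,0.002],"turn": [0,0,0.48],"fingers": 1}
    - {"delta_pos": [-0.075,-0.14,0.002],"turn": [0,0,0.64],"fingers": 1}
    - {"delta_pos": [-0.09,-0.165,0.002],"turn": [0,0,0.8],"fingers": 1}
    - {"delta_pos": [-0.095,-0.175,0.01],"turn": [0,0,0.976],"fingers": 1}
    - {"delta_pos": [-0.095,-0.175,0.02],"turn": [0,0,0.976],"fingers": 1}
    - {"delta_pos": [-0.095,-0.175,0.02],"turn": [0,0,0.976],"fingers": 1}
    - {"delta_pos": [-0.095,-0.175,0.02],"turn": [0,0,0.976],"fingers": 1}

```text
clock: 22.98
position: [0.3974, 0.1408, 0.1019]
ee_rot: [0.848, 0.53, -0.001, -0.001]
ft_force: [0.8, -0.1, -0.5]
grip_width: 0.178
grasp_force: 40.4
```

```bash
python3 - <<'E'
from h import *
held()
go(.3985,.141,.0285,-26.2)
E
```

```text
held n 374 tilt [-0.011  0.007] z 0.1178 rect [395.6 138.   89.3  54.1  64. ] tcp [0.3974 0.1408 0.1019] 0.1783233084330481
yaw -26.1 delta [0.0007 0.001  0.0735] turn [-0.002 -0.     0.002] clock 23.025 j7 -0.9 F [ 0.3 -0.  -0.8] tilt 0.1
```

move_arm:
  plan:
    - {"delta_pos": [0,0.001,0.03],"turn": [0,0,0],"fingers": 1}
    - {"delta_pos": [0,0.001,0.055],"turn": [0,0,0],"fingers": 1}
    - {"delta_pos": [0,0.001,0.0735],"turn": [0,0,0],"fingers": 1}
    - {"delta_pos": [0,0.001,0.0735],"turn": [0,0,0],"fingers": 1}
    - {"delta_pos": [0,0.001,0.0735],"turn": [0,0,0],"fingers": 0.5}
    - {"delta_pos": [0,0.001,0.0735],"turn": [0,0,0],"fingers": 0.5}
    - {"delta_pos": [0,0.001,0.0735],"turn": [0,0,0],"fingers": 0.5}
    - {"delta_pos": [0,0.001,0.05],"turn": [0,0,0],"fingers": 0.5}
    - {"delta_pos": [0,0.001,-0.01],"turn": [0,0,0],"fingers": 0.5}
    - {"delta_pos": [0,0.001,-0.07],"turn": [0,0,0],"fingers": 0.5}
    - {"delta_pos": [0,0.001,-0.12],"turn": [0,0,0],"fingers": 0.5}
    - {"delta_pos": [0,0.001,-0.12],"turn": [0,0,0],"fingers": 0.5}

```text
clock: 24.52
position: [0.4002, 0.1404, 0.2258]
ee_rot: [0.849, 0.528, 0.003, 0.001]
ft_force: [-0.1, -0.0, -0.7]
grip_width: 0.504
grasp_force: 0.0
```

move_arm:
  plan:
    - {"delta_pos": [0,0,0],"turn": [0,0,0],"fingers": 0.5}
    - {"delta_pos": [0,0,0],"turn": [0,0,0],"fingers": 0.5}
    - {"delta_pos": [0,0,0],"turn": [0,0,0],"fingers": 0.5}

```text
clock: 24.9
position: [0.3978, 0.1395, 0.221]
ee_rot: [0.849, 0.528, -0.001, -0.001]
ft_force: [-0.1, -1.5, 0.1]
grip_width: 0.5
grasp_force: 0.0
```

```bash
python3 - <<'E'
from h import *
locate([(n,x,y,.040,.052,r,(60,255)) for n,x,y,r in(("OB",.398,.141,70),("SQ",.499,.204,60),("SR",.498,.094,50),("LR",.504,.43,70))]+[("ring",.371,.062,.005,.014,40,(60,255))])
from workcell import camera
c=camera("scene");cv2.imwrite("pics/end.png",np.hstack([cv2.resize(c["color"][140:290,200:350],(400,400)),cv2.resize(cv2.imread("pics/wl.png"),(400,250))[...,::-1].copy() if 0 else cv2.copyMakeBorder(cv2.resize(cv2.imread("pics/wl.png")[...,::-1],(400,250)),0,150,0,0,0)])[...,::-1])
E
```

```text
OB (np.int64(314), np.int64(173)) (3269, array([398.5, 140.6,  88.3,  55.9,  63.7]), 'circ', array([398.6, 140.3,  51.4]))
SQ (np.int64(377), np.int64(81)) (3636, array([499.2, 204.7,  65.7,  65.8,  19.3]), 'circ', array([498.8, 204.6,  45.1]))
SR (np.int64(414), np.int64(168)) (1924, array([497.8,  94.2,  60.8,  60.7,  67.3]), 'circ', array([498.1,  93.9,  30.9]))
LR (np.int64(383), np.int64(26)) (2873, array([499.2, 204.9,  65.7,  65.4,  19.3]), 'circ', array([498.8, 204.7,  45. ]))
ring (np.int64(324), np.int64(231)) (258, array([373.5,  62.7,  32.3,  32. ,  62.5]), 'circ', array([373.4,  62.4,  17. ]))
```

View pics/end.png

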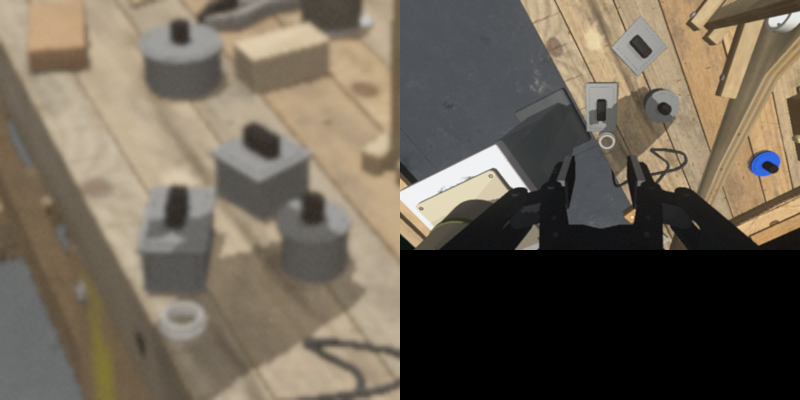

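The final picture shows all four lids on their boxes, level and square: (180,55), (262,165), (177,235) and (313,235). The ring and the block have not moved, and the gripper is clear.

```bash
python3 -c "
from workcell import hand_in
print(hand_in())"
```

```text
the job is handed in; nothing more can be done
None
```

I put all four lids on their own boxes, level and square and each within about 1 mm of centre by the last wrist-camera fix. The block and ring stayed in place, and I handed the job in at about 25 s on the robot's clock; it returned no verdict.

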